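Find the tired spring foot of the microscope and fold its tag down

ROBOT

A 6-joint arm with a two-finger parallel gripper is mounted at the origin on the work surface. World frame = base frame: x ahead of the robot, y to its left, z up, the work surface at z = 0. Lengths are in m, angles in rad, forces in N, time in s.
With the tool pointing down it reaches from about 0.3 to 0.875 m from the base axis. Payload 6.4 kg.
Tool frame: the origin (TCP) lies at the centre of the arm's flange, where the gripper is bolted on; the fingertips stand 173 mm ahead of it and the grasp point (between the pads) lies 155 mm ahead of it; z points along the fingers, y is the line along which they close (so a half turn about z gives the same grasp; the last joint's range is limited). The gripper opens to 85 mm and grips with 20 to 120 N. Pads are 22 mm wide; open, the fingers measure 114 mm over their backs; the gripper's body (76 mm by 85 mm) begins 54 mm behind the grasp point. The pads swing forward as they close: fully open they stand 13 mm farther back than shut.
Start: joints at [0.944, 0.181, 1.607, -0, 1.354, -0.206], TCP at [0.235, 0.525, 0.405] pointing down, gripper open.
Joint ranges: [-2.99, 2.99], [-0.89, 2.07], [0.3, 2.58], [-1.14, 4.28], [0, 2.63], [-3.12, 3.12]. Speed limits (rad/s): [2.57, 2.57, 3.01, 3.14, 3.14, 3.14].

INTERFACE

Orientations are given as [roll, pitch, yaw] about the fixed x, y, z axes, in that order (R = Rz(yaw) Ry(pitch) Rx(roll)).
In Python, from cell import bot, vision gives the robot as it stands. The module is installed in compiled form; this text tells all that it offers.
- The arm moves only by the tool send_rows, never from a script. Its argument "rows" is a list of rows, each a list of 6 numbers: the shift along the tool's x, y, z scaled (see below), then the turn, a rotation vector about the tool's x, y, z scaled (see below). A call has 1 to 20 rows; each row is the pose to reach, as a shift and turn from the pose commanded when the call began, along the tool's axes at that moment; what a row does not reach only later rows make up. The controller multiplies each number of a shift by 80 cm and each number of a turn by 0.5 rad. A row lasts 1/10 s, in which the tool goes at most 50 mm and 8.59 degrees, less where a joint would pass 70% of its speed; a pose out of reach is approached as far as the arm can. A call with a number of a shift or a turn outside -1 to 1 is refused whole. A call with a gripper value outside its range is refused whole. "grip" is the opening, from -1 (shut) to 1 (fully open), set as the call begins (left out, the last holds). The fingers move at their own pace and stop on an object; "newtons" is the grip in N (left out, the last holds). Time passes only in rows, so rows that repeat a pose let the fingers close. It gives the time, the measured TCP pose, the force, the opening and the grip force at its end, in the units of the state.
- bot.get_state(): the state, without advancing time (a new reading comes with each control period).
- vision.capture(name): name is "scene" or "top"; returns (picture, depth): 420x560x3 uint8, red, green, blue; 420x560 float32, m along the optical axis (not along the pixel's ray), 0 where there is no reading.
- vision.get_calibration(name): a dict with "intrinsics" (3x3 intrinsics, pixels), "xyz" and "attitude" of the camera in the world. Camera axes: x right, y down, z forward; pixel columns grow to the right and rows downward; lengths in m; the calibration is good to about 2 mm. A picture is of the moment at which its call begins. get_calibration takes no time and is no camera call.
- bot.sign_off(): hands the job in; it is judged then, once.
The state is a dict: "clock": time; "joint_pos": joint angles; "qvel": joint speeds; "joint_efforts": joint torques, N m; "tcp_pos": TCP position; "orientation": TCP orientation; "force": force on the tool from outside, world axes, zero at the start; "ft_torque": the same for the moment, N m; "opening": opening from 0.0 (shut) to 1.0 (fully open); "gripper_force": force on a finger pad.
Only numpy, scipy, OpenCV 4.12 (cv2) and the standard library are available. Lean on these libraries where they do the work, as an engineer would, in place of code of your own. Each camera call takes 0.05 s, during which the arm holds its last target. There are 200 camera calls.

TASK

The three spring feet from under the comparison microscope stand on the bench mat and one of them has gone soft: find the softest spring by feel, pressing down on the round rubber pads, then push that foot's hinged tag all the way down, away from the spring. Leave the other two tags standing up. Nothing is to be picked up: touch only, and leave all the feet and everything else on the bench standing where they are.

Things in the scene. Friction and masses are not known exactly. Their poses are not given: they have to be found in the camera images.
- mount_a: Foot a: loose spring foot, about 1.4 kg, on the 2 mm mat; the three look alike, their springs differ. Origin: underside of its 12 mm thick grey base plate, under the spring; z up, own x points from spring to tag. Plate spans x -45..90, y -40..40 mm. Cap, 54 mm diameter, at x = y = 0; pad top at z 65.5 mm unpressed (to 0.5 mm). Tag hinge along y at x 50, z 18 mm
- pad_a_top (a point): centre of the top of foot a's round rubber pad (48 mm diameter); moves with it. The pad presses straight down up to 12 mm and springs back; a full press takes 4 to 16 N by its spring; the softest needs under half the force of either other for the same travel. Which foot is soft is not known beforehand
- tag_a (a joint): tag of foot a: hinged aluminium plate 46 mm wide, 70 mm from hinge to free edge, 3 mm thick. 0 = upright (edge 88 mm over the foot's underside), starts at 0 to 0.25 rad; grows as it folds away from the spring (foot's +x); 1.52 = fully down, level over the plate's end. Stiff hinge, stays where left; 1 to 2 N near the edge moves it
- tag_a_edge (a point): middle of the free edge of the tag of foot a, 70 mm from its hinge; moves with the tag
- mount_b: Foot b: loose spring foot, about 1.4 kg, on the 2 mm mat; the three look alike, their springs differ. Origin: underside of its 12 mm thick grey base plate, under the spring; z up, own x points from spring to tag. Plate spans x -45..90, y -40..40 mm. Cap, 54 mm diameter, at x = y = 0; pad top at z 65.5 mm unpressed (to 0.5 mm). Tag hinge along y at x 50, z 18 mm
- pad_b_top (a point): centre of the top of foot b's round rubber pad (48 mm diameter); moves with it. The pad presses straight down up to 12 mm and springs back; a full press takes 4 to 16 N by its spring; the softest needs under half the force of either other for the same travel. Which foot is soft is not known beforehand
- tag_b (a joint): tag of foot b: hinged aluminium plate 46 mm wide, 70 mm from hinge to free edge, 3 mm thick. 0 = upright (edge 88 mm over the foot's underside), starts at 0 to 0.25 rad; grows as it folds away from the spring (foot's +x); 1.52 = fully down, level over the plate's end. Stiff hinge, stays where left; 1 to 2 N near the edge moves it
- tag_b_edge (a point): middle of the free edge of the tag of foot b, 70 mm from its hinge; moves with the tag
- mount_c: Foot c: loose spring foot, about 1.4 kg, on the 2 mm mat; the three look alike, their springs differ. Origin: underside of its 12 mm thick grey base plate, under the spring; z up, own x points from spring to tag. Plate spans x -45..90, y -40..40 mm. Cap, 54 mm diameter, at x = y = 0; pad top at z 65.5 mm unpressed (to 0.5 mm). Tag hinge along y at x 50, z 18 mm
- pad_c_top (a point): centre of the top of foot c's round rubber pad (48 mm diameter); moves with it. The pad presses straight down up to 12 mm and springs back; a full press takes 4 to 16 N by its spring; the softest needs under half the force of either other for the same travel. Which foot is soft is not known beforehand
- tag_c (a joint): tag of foot c: hinged aluminium plate 46 mm wide, 70 mm from hinge to free edge, 3 mm thick. 0 = upright (edge 88 mm over the foot's underside), starts at 0 to 0.25 rad; grows as it folds away from the spring (foot's +x); 1.52 = fully down, level over the plate's end. Stiff hinge, stays where left; 1 to 2 N near the edge moves it
- tag_c_edge (a point): middle of the free edge of the tag of foot c, 70 mm from its hinge; moves with the tag
- torch_mid (a point): Bystander, to be left alone: black inspection torch lying along its own x, 138 mm long, up to 36 mm thick, on the mat near the feet; centre
- brush_mid (a point): Bystander, to be left alone: powder brush with a wooden handle lying along its own x, about 165 mm long, 30 mm thick, on the mat near the feet; centre of its length, 10 mm up
- jar_mid (a point): Bystander, to be left alone: round jar with black cap, 56 mm diameter, 55 mm high; centre
- tin_mid (a point): Bystander, to be left alone: flat round steel tin, 75 mm diameter, 29 mm high; centre
- spray_mid (a point): Bystander, to be left alone: white spray bottle, 62 mm diameter, 167 mm high; half-way up
- goggles_mid (a point): Bystander, to be left alone: amber viewing goggles, 146 mm wide, 55 mm high; middle of the frame
- spanner_mid (a point): Bystander, to be left alone: steel spanner lying flat, 150 mm long; centre
- slidebox_mid (a point): Bystander, to be left alone: grey slide box 85 x 110 x 34 mm; centre
Not all that is in view belongs to the job. What is shaped like the mount_b but pink is not meant.

How it is judged:
On the way, in this order (a step that is already met when the one before it is completed fails the run):
1. a pad is pressed down at least 3 mm, all tags still up ((z of pad_a_top in the frame of mount_a below 0.063 m or z of pad_b_top in the frame of mount_b below 0.063 m or z of pad_c_top in the frame of mount_c below 0.063 m) and value of joint each of tag_a, tag_b, tag_c below 0.6 rad), for 0.1 s.
2. the tag of the softest foot (known by the sag of its free pad) is folded down past 1.3 rad (((z of pad_a_top in the frame of mount_a below 0.06547 m and value of joint tag_a above 1.3 rad) or (z of pad_b_top in the frame of mount_b below 0.06547 m and value of joint tag_b above 1.3 rad) or (z of pad_c_top in the frame of mount_c below 0.06547 m and value of joint tag_c above 1.3 rad))), for 0.2 s.
At the end, for the whole second after the job is handed in: The softest foot's tag is folded down past 1.3 rad (fully down is 1.52), the other two tags are still within 0.5 rad of upright, and all three feet stand at rest, upright and within 40 mm of where they were (((z of pad_a_top in the frame of mount_a below 0.06547 m and value of joint tag_a above 1.3 rad) or (not (z of pad_a_top in the frame of mount_a below 0.06547 m) and value of joint tag_a below 0.5 rad)) and ((z of pad_b_top in the frame of mount_b below 0.06547 m and value of joint tag_b above 1.3 rad) or (not (z of pad_b_top in the frame of mount_b below 0.06547 m) and value of joint tag_b below 0.5 rad)) and ((z of pad_c_top in the frame of mount_c below 0.06547 m and value of joint tag_c above 1.3 rad) or (not (z of pad_c_top in the frame of mount_c below 0.06547 m) and value of joint tag_c below 0.5 rad)) and value of joint any of tag_a, tag_b, tag_c above 1.3 rad and angle between each of mount_a, mount_b, mount_c's own z axis and vertical below 0.06 rad and distance of each of mount_a, mount_b, mount_c from where it was at the start of the episode below 0.04 m and linear speed of each of mount_a, mount_b, mount_c below 0.02 m/s); the robot touches nothing.
It fails at once if the tag of one of the two firmer feet is folded down (past 0.6 rad) ((not (z of pad_a_top in the frame of mount_a below 0.06547 m) and value of joint tag_a above 0.6 rad) or (not (z of pad_b_top in the frame of mount_b below 0.06547 m) and value of joint tag_b above 0.6 rad) or (not (z of pad_c_top in the frame of mount_c below 0.06547 m) and value of joint tag_c above 0.6 rad)).
It fails at once if a foot is lifted (more than 13 mm off the mat), tipped over 0.3 rad or shifted over 40 mm (height (world z) of any of mount_a, mount_b, mount_c above 0.015 m or angle between any of mount_a, mount_b, mount_c's own z axis and vertical above 0.3 rad or distance of any of mount_a, mount_b, mount_c from where it was at the start of the episode above 0.04 m).
It fails at once if a bystander is picked up, knocked over or shifted more than 25 mm (distance of any of torch_mid, brush_mid, jar_mid, tin_mid, spray_mid, goggles_mid, spanner_mid, slidebox_mid from where it was at the start of the episode above 0.025 m).
It also fails if it takes over 56 s, if anything falls off the work surface, if the arm or the gripper's body presses on something with over 40 N, if the wrist force passes 120 N, or if a joint passes its speed limit or range.

## Working session

There is one attempt and no reset: what is moved stays moved. The work goes in short steps, Python scripts to look and compute and a tool call to move; the robot and the scene stay as the last step left them, time stands still between calls to the robot, and variables do not carry over. Pictures are saved under pics/ and viewed, at most 10 in all, crops included, and the job is handed in when it is done.

Besides the shell and the picture viewer there is one more tool, called after "Request:" in YAML: its name, and indented under it one key for each argument. send_rows: Moves the arm, as the interface text tells. Shifts and turns lie within -1 to 1; 1 stands for 80 cm of shift or 0.5 rad of turn. Its arguments: {"type":"object","properties":{"rows":{"type":"array","items":{"type":"array","items":{"type":"number"}}},"grip":{"type":"number"},"newtons":{"type":"number"}},"required":["rows"]}

```bash
mkdir -p pics; python3 - <<'E'
from cell import bot, vision
import cv2,numpy as np
for n in ("scene","top"):
    p,d=vision.capture(n); c=vision.get_calibration(n); print(n,c)
    cv2.imwrite(f"pics/{n}1.png",p[:,:,::-1]); np.savez(f"{n}1.npz",p=p,d=d)
print(bot.get_state())
E
```

```text
scene {'intrinsics': array([[521.55882773,   0.        , 283.74216626],
       [  0.        , 521.55882773, 204.98797274],
       [  0.        ,   0.        ,   1.        ]]), 'xyz': array([1.51256439, 0.54006818, 1.46077818]), 'attitude': array([-2.42770443e+00, -1.24455843e-03,  2.04659077e+00])}
top {'intrinsics': array([[449.37858513,   0.        , 282.75150094],
       [  0.        , 449.37858513, 208.04934467],
       [  0.        ,   0.        ,   1.        ]]), 'xyz': array([0.37830099, 0.00909275, 1.32677351]), 'attitude': array([-3.08740606e+00, -1.55131031e-03, -1.59677798e+00])}
{'clock': 0.1, 'joint_pos': array([ 9.43695268e-01,  1.81473267e-01,  1.60789378e+00,  5.15239556e-06,
        1.35375972e+00, -2.06287656e-01]), 'qvel': array([ 1.61317913e-03, -3.25097883e-03,  6.09166242e-05,  1.64664873e-03,
       -5.10447732e-04,  1.15345263e-03]), 'joint_efforts': array([ 6.67523800e-04, -4.45879912e+01, -3.52236342e+01, -2.60309416e-04,
        4.11046349e-03,  2.59363458e-05]), 'tcp_pos': array([0.23473629, 0.52466648, 0.40387723]), 'orientation': array([-3.14009209e+00, -3.19152505e-04,  2.72077790e+00]), 'force': array([-0.42003185, -0.06272177,  0.284653  ]), 'ft_torque': array([-0.02035554,  0.02892858, -0.01764801]), 'gripper_force': 0.0, 'opening': 1.0014587792935519}
```

View pics/scene1.png

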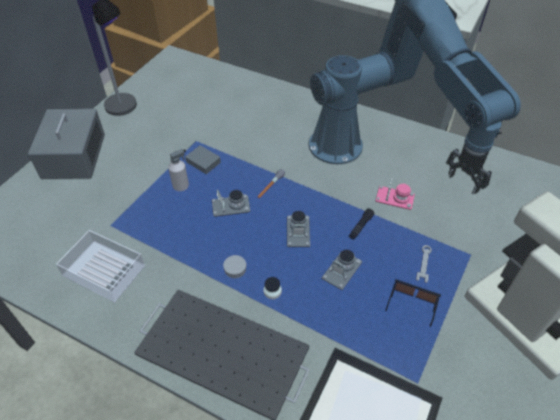

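View pics/top1.png

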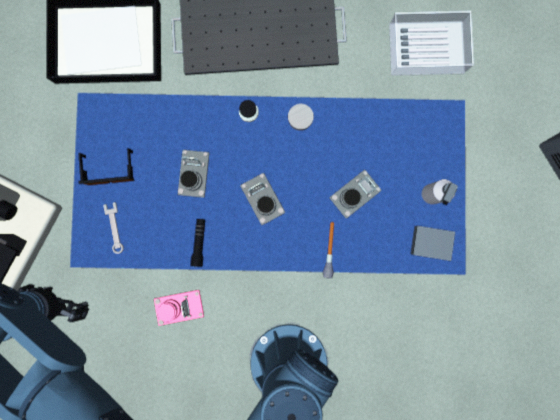

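The scene view shows three grey feet at about (235,200), (298,228) and (344,265), plus the pink look-alike at (397,195). In the top view the feet are at (190,178), (266,204) and (352,196), and the pink one is at (172,308). I'm choosing the three grey ones on the mat; the torch (198,240) and the jar cap (248,110) are the other dark round things.

```bash
cat > h.py <<'E'
import numpy as np,cv2
from scipy.spatial.transform import Rotation as R
from cell import bot,vision
def ray(n,uv,z):
    c=vision.get_calibration(n);uv=np.atleast_2d(uv).astype(float);K=c["intrinsics"]
    d=np.c_[(uv[:,0]-K[0,2])/K[0,0],(uv[:,1]-K[1,2])/K[1,1],np.ones(len(uv))]
    d=d@R.from_euler("xyz",c["attitude"]).as_matrix().T
    return c["xyz"]+d*((z-c["xyz"][2])/d[:,2])[:,None]
E
python3 - <<'E'
from h import *
p=np.load("top1.npz")["p"];hsv=cv2.cvtColor(p,cv2.COLOR_RGB2HSV)
for nm,(u,v) in dict(a=(194,174),b=(263,198),c=(356,194)).items():
    m=np.zeros(p.shape[:2],np.uint8);m[v-38:v+38,u-38:u+38]=255
    notblue=((hsv[:,:,1]<120)|(hsv[:,:,2]<60)).astype(np.uint8)*m
    cs=cv2.findContours(notblue,0,1)[0];k=max(cs,key=cv2.contourArea)
    dark=((hsv[:,:,2]<50)).astype(np.uint8)*m
    kd=max(cv2.findContours(dark,0,1)[0],key=cv2.contourArea);(pu,pv),r=cv2.minEnclosingCircle(kd)
    pad=ray("top",(pu,pv),.0675)[0]
    w=ray("top",k[:,0,:],.014)[:,:2]
    rc=cv2.minAreaRect((w*1000).astype(np.float32));box=cv2.boxPoints(rc)
    e=[box[1]-box[0],box[2]-box[1]];x=max(e,key=np.linalg.norm);x=x/np.linalg.norm(x)
    cen=np.array(rc[0])
    if x@(cen-pad[:2]*1000)<0:x=-x
    print(nm,"pad px",pu,pv,r,"pad",pad.round(4),"rect",cen,rc[1],"yaw",np.degrees(np.arctan2(x[1],x[0])),"cen-pad",(cen-pad[:2]*1000)@x, np.hypot(*pad[:2]))
cv2.imwrite("pics/crop.png",cv2.resize(p[140:235,160:400,::-1],None,fx=3.2,fy=3.2,interpolation=2))
print(bot.get_state()["joint_pos"])
E
```

```text
a pad px 188.6351318359375 178.49099731445312 7.517970085144043 pad [0.5367 0.2681 0.0675] rect [559.41583252 265.86868286] (80.85630798339844, 136.22640991210938) yaw -7.083722 cen-pad 22.809796473632627 0.5999424431732329
b pad px 265.183837890625 204.0735321044922 7.477176189422607 pad [0.459  0.0544 0.0675] rect [479.09893799  64.79476166] (136.12277221679688, 80.50015258789062) yaw 27.08615 cen-pad 22.652372146367806 0.4621923311455953
c pad px 351.9264831542969 196.81617736816406 7.477183818817139 pad [ 0.4731 -0.1898  0.0675] rect [ 486.5536499  -207.62205505] (80.79563903808594, 135.93051147460938) yaw -53.09231 cen-pad 22.30073386593658 0.5097696801618171
[ 9.43695268e-01  1.81473267e-01  1.60789378e+00  5.15239556e-06
  1.35375972e+00 -2.06287656e-01]
```

View pics/crop.png

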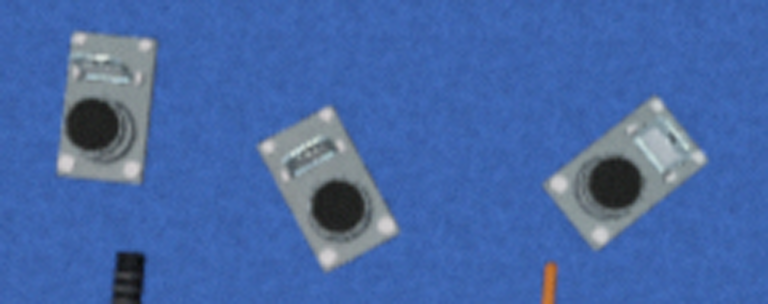

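The crop shows three grey feet with pads at crop pixels (93,125), (338,207) and (614,182). Plate sizes come out at 80 x 136 mm with a centre offset of 22.5 mm, as described. I'm calling them L, M and R, and L comes first.

```bash
cat >> h.py <<'E'
def plan(pos,yawdeg):
    s=bot.get_state();Q=R.from_euler("xyz",s["orientation"])
    T=R.from_euler("xyz",[np.pi,0,np.radians(yawdeg)])
    print("shift",(Q.inv().apply(np.array(pos)-s["tcp_pos"])/.8).round(4),"turn",((Q.inv()*T).as_rotvec()/.5).round(3),"t",s["clock"],"F",s["force"].round(2),s["tcp_pos"].round(4))
E
python3 -c "
from h import *
plan([.5367,.2681,.30],172.9);plan([.5367,.2681,.245],172.9)"
```

```text
shift [-0.4756 -0.1383  0.1299] turn [-0.003 -0.001 -0.594] t 0.1 F [-0.42 -0.06  0.28] [0.2347 0.5247 0.4039]
shift [-0.4756 -0.1382  0.1987] turn [-0.003 -0.001 -0.594] t 0.1 F [-0.42 -0.06  0.28] [0.2347 0.5247 0.4039]
```

Request:
send_rows:
  rows:
    - [-0.4756, -0.1383, 0.06, -0.003, -0.001, -0.594]
    - [-0.4756, -0.1383, 0.06, -0.003, -0.001, -0.594]
    - [-0.4756, -0.1383, 0.06, -0.003, -0.001, -0.594]
    - [-0.4756, -0.1383, 0.06, -0.003, -0.001, -0.594]
    - [-0.4756, -0.1383, 0.06, -0.003, -0.001, -0.594]
    - [-0.4756, -0.1383, 0.06, -0.003, -0.001, -0.594]
    - [-0.4756, -0.1383, 0.06, -0.003, -0.001, -0.594]
    - [-0.4756, -0.1383, 0.06, -0.003, -0.001, -0.594]
    - [-0.4756, -0.1383, 0.06, -0.003, -0.001, -0.594]
    - [-0.4756, -0.1383, 0.13, -0.003, -0.001, -0.594]
    - [-0.4756, -0.1383, 0.13, -0.003, -0.001, -0.594]
    - [-0.4756, -0.1383, 0.13, -0.003, -0.001, -0.594]
    - [-0.4756, -0.1383, 0.19, -0.003, -0.001, -0.594]
    - [-0.4756, -0.1383, 0.19, -0.003, -0.001, -0.594]
    - [-0.4756, -0.1383, 0.19, -0.003, -0.001, -0.594]
  grip: -1

```text
clock: 1.6
tcp_pos: [0.5368, 0.2692, 0.2539]
orientation: [3.14, 0.0, 3.019]
force: [0.7, -0.4, -0.0]
opening: -0.002
gripper_force: 0.0
```

```bash
python3 - <<'E'
from h import *
plan([.5367,.2681,.2405],172.9)
for n in("scene","top"):
    p,d=vision.capture(n);cv2.imwrite(f"pics/{n}2.png",p[:,:,::-1])
a=cv2.imread("pics/scene2.png")[180:320,260:430];b=cv2.imread("pics/top2.png")[110:250,110:280]
cv2.imwrite("pics/close2.png",np.vstack([cv2.resize(np.hstack([a,b]),None,fx=2.3,fy=2.3,interpolation=2)]))
E
```

```text
shift [-0.0001 -0.0014  0.0167] turn [0.003 0.001 0.003] t 1.6 F [ 0.72 -0.39 -0.  ] [0.5368 0.2692 0.2539]
```

View pics/close2.png

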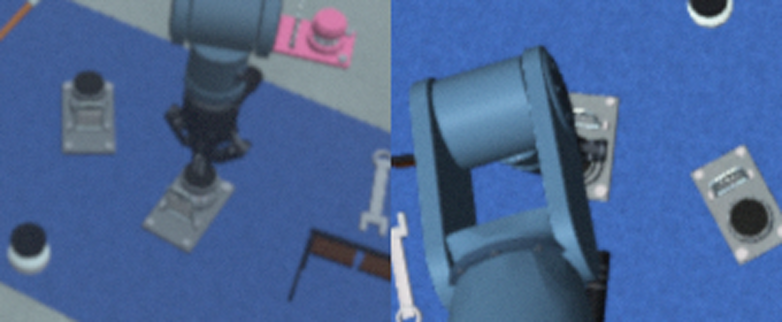

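The scene crop shows the shut fingertips right over the left foot's pad at crop pixel (200,170), clear of its tag. Now I press in steps.

Request:
send_rows:
  rows:
    - [0, -0.001, 0.01, 0, 0, 0]
    - [0, -0.001, 0.014, 0, 0, 0]
    - [0, -0.001, 0.017, 0, 0, 0]
    - [0, -0.001, 0.018, 0, 0, 0]
    - [0, -0.001, 0.018, 0, 0, 0]
    - [0, -0.001, 0.018, 0, 0, 0]
    - [0, -0.001, 0.018, 0, 0, 0]

```text
clock: 2.4
tcp_pos: [0.537, 0.2677, 0.2386]
orientation: [3.14, 0.001, 3.018]
force: [-0.3, 0.4, 3.5]
opening: -0.001
gripper_force: 1.7
```

Request:
send_rows:
  rows:
    - [0, 0, 0.003, 0, 0, 0]
    - [0, 0, 0.006, 0, 0, 0]
    - [0, 0, 0.006, 0, 0, 0]
    - [0, 0, 0.006, 0, 0, 0]
    - [0, 0, 0.006, 0, 0, 0]
    - [0, 0, 0.006, 0, 0, 0]

```text
clock: 3.0
tcp_pos: [0.5371, 0.2678, 0.2343]
orientation: [3.14, 0.001, 3.018]
force: [-2.2, -0.9, 9.0]
opening: 0.002
gripper_force: 4.5
```

Left: about 1.3 N/mm, so firm. Next is the middle foot.

Request:
send_rows:
  rows:
    - [0, 0, -0.04, 0, 0, 0]
    - [0, 0, -0.085, 0, 0, 0]
    - [0, 0, -0.085, 0, 0, 0]

```text
clock: 3.3
tcp_pos: [0.5386, 0.2681, 0.3064]
orientation: [3.137, 0.009, 3.018]
force: [0.4, -0.1, 0.4]
opening: 0.0
gripper_force: 0.0
```

```bash
python3 -c "
from h import *
plan([.459,.0544,.3],200);plan([.459,.0544,.2455],200)"
```

```text
shift [ 0.0659 -0.2774  0.0061] turn [ 0.005  0.019 -0.945] t 3.3 F [ 0.36 -0.07  0.39] [0.5386 0.2681 0.3064]
shift [ 0.0664 -0.2778  0.0743] turn [ 0.005  0.019 -0.945] t 3.3 F [ 0.36 -0.07  0.39] [0.5386 0.2681 0.3064]
```

Request:
send_rows:
  rows:
    - [0.064, -0.277, 0, 0, 0, -0.945]
    - [0.064, -0.277, 0, 0, 0, -0.945]
    - [0.064, -0.277, 0, 0, 0, -0.945]
    - [0.064, -0.277, 0, 0, 0, -0.945]
    - [0.064, -0.277, 0, 0, 0, -0.945]
    - [0.064, -0.277, 0, 0, 0, -0.945]
    - [0.064, -0.277, 0.04, 0, 0, -0.945]
    - [0.064, -0.277, 0.069, 0, 0, -0.945]
    - [0.064, -0.277, 0.069, 0, 0, -0.945]
    - [0.064, -0.277, 0.069, 0, 0, -0.945]

```text
clock: 4.3
tcp_pos: [0.4586, 0.0546, 0.2456]
orientation: [3.14, -0.0, -2.792]
force: [0.5, -0.2, 0.1]
opening: 0.003
gripper_force: 0.0
```

Request:
send_rows:
  rows:
    - [0, 0, 0.005, 0, 0, 0]
    - [0, 0, 0.01, 0, 0, 0]
    - [0, 0, 0.01, 0, 0, 0]
    - [0, 0, 0.01, 0, 0, 0]
    - [0, 0, 0.01, 0, 0, 0]

```text
clock: 4.8
tcp_pos: [0.4592, 0.0541, 0.2386]
orientation: [3.141, 0.003, -2.793]
force: [1.5, 0.6, 1.7]
opening: 0.005
gripper_force: 1.1
```

Request:
send_rows:
  rows:
    - [0, 0, 0.003, 0, 0, 0]
    - [0, 0, 0.006, 0, 0, 0]
    - [0, 0, 0.006, 0, 0, 0]
    - [0, 0, 0.006, 0, 0, 0]
    - [0, 0, 0.006, 0, 0, 0]

```text
clock: 5.3
tcp_pos: [0.4592, 0.0541, 0.2337]
orientation: [3.141, 0.003, -2.793]
force: [0.4, 0.9, 6.6]
opening: -0.001
gripper_force: 3.3
```

Request:
send_rows:
  rows:
    - [0, 0, -0.04, 0, 0, 0]
    - [0, 0, -0.085, 0, 0, 0]
    - [0, 0, -0.085, 0, 0, 0]
    - [0, 0, -0.085, 0, 0, 0]

```text
clock: 5.7
tcp_pos: [0.4585, 0.0539, 0.3012]
orientation: [3.141, 0.002, -2.793]
force: [-0.4, -0.8, -1.0]
opening: -0.001
gripper_force: 0.0
```

```bash
python3 -c "
from h import *
plan([.4731,-.1898,.3],175)"
```

```text
shift [ 0.0869 -0.2926  0.0013] turn [0.002 0.003 0.872] t 5.7 F [-0.37 -0.84 -1.02] [0.4585 0.0539 0.3012]
```

Request:
send_rows:
  rows:
    - [0.087, -0.293, 0, 0, 0, 1]
    - [0.087, -0.293, 0, 0, 0, 1]
    - [0.087, -0.293, 0, 0, 0, 1]
    - [0.087, -0.293, 0, 0, 0, 1]
    - [0.087, -0.293, 0, 0, 0, 1]
    - [0.087, -0.293, 0, 0, 0, 1]
    - [0.087, -0.293, 0, 0, 0, 1]
    - [0.087, -0.293, 0, 0, 0, 1]

```text
clock: 6.5
tcp_pos: [0.4727, -0.1889, 0.2993]
orientation: [3.138, -0.002, 2.991]
force: [-0.7, 1.0, -0.5]
opening: 0.001
gripper_force: 0.0
```

Request:
send_rows:
  rows:
    - [0, 0, 0, 0, 0, 1]
    - [0, 0, 0, 0, 0, 1]
    - [0, 0, 0, 0, 0, 1]
    - [0, 0, 0, 0, 0, 1]
    - [0, 0, 0, 0, 0, 1]

```text
clock: 7.0
tcp_pos: [0.4732, -0.1882, 0.3003]
orientation: [3.14, -0.001, 2.493]
force: [-0.0, -0.9, -0.4]
opening: -0.0
gripper_force: 0.0
```

```bash
python3 -c "
from h import *
plan([.4731,-.1898,.2455],126.9)"
```

```text
shift [-0.0012 -0.0018  0.0685] turn [ 0.003 -0.003  0.555] t 7.0 F [-0.02 -0.88 -0.4 ] [ 0.4732 -0.1882  0.3003]
```

Request:
send_rows:
  rows:
    - [-0.001, -0.002, 0, 0, 0, 0.555]
    - [-0.001, -0.002, 0.03, 0, 0, 0.555]
    - [-0.001, -0.002, 0.068, 0, 0, 0.555]
    - [-0.001, -0.002, 0.068, 0, 0, 0.555]
    - [-0.001, -0.002, 0.068, 0, 0, 0.555]

```text
clock: 7.5
tcp_pos: [0.4729, -0.1908, 0.2462]
orientation: [3.141, -0.002, 2.215]
force: [0.8, 0.2, 1.0]
opening: -0.0
gripper_force: 0.0
```

Request:
send_rows:
  rows:
    - [0, 0, 0.005, 0, 0, 0]
    - [0, 0, 0.01, 0, 0, 0]
    - [0, 0, 0.01, 0, 0, 0]
    - [0, 0, 0.01, 0, 0, 0]
    - [0, 0, 0.01, 0, 0, 0]

```text
clock: 8.0
tcp_pos: [0.4733, -0.1919, 0.2389]
orientation: [3.14, 0.0, 2.213]
force: [0.3, -0.3, 0.7]
opening: -0.0
gripper_force: 0.4
```

Request:
send_rows:
  rows:
    - [0, 0, 0.003, 0, 0, 0]
    - [0, 0, 0.006, 0, 0, 0]
    - [0, 0, 0.006, 0, 0, 0]
    - [0, 0, 0.006, 0, 0, 0]
    - [0, 0, 0.006, 0, 0, 0]

```text
clock: 8.5
tcp_pos: [0.4733, -0.1919, 0.2339]
orientation: [3.14, 0.0, 2.213]
force: [1.5, -1.6, 2.9]
opening: 0.0
gripper_force: 1.4
```

The right foot gives about 0.44 N/mm, with 2.9 N against 6.6 and 9.0 N at the same depth, so it is the soft one. I now lift off its pad and sweep its tag down in an arc about the hinge.

Request:
send_rows:
  rows:
    - [0, 0, -0.015, 0, 0, 0]
    - [0, 0, -0.024, 0, 0, 0]
    - [-0.015, 0, -0.024, 0, 0, 0]
    - [-0.029, 0, -0.024, 0, 0, 0]
    - [-0.037, 0, -0.021, 0, 0, 0]
    - [-0.045, 0, -0.019, 0, 0, 0]
    - [-0.055, 0, -0.0175, 0, 0, 0]
    - [-0.065, 0, -0.016, 0, 0, 0]
    - [-0.075, 0, -0.012, 0, 0, 0]
    - [-0.0845, 0, -0.0076, 0, 0, 0]
    - [-0.0845, 0, -0.0076, 0, 0, 0]

```text
clock: 9.6
tcp_pos: [0.5139, -0.2466, 0.2391]
orientation: [3.14, -0.001, 2.212]
force: [0.5, 0.8, 0.0]
opening: -0.001
gripper_force: 0.0
```

```bash
python3 - <<'E'
from h import *
s=bot.get_state()
d=s["tcp_pos"]-[.4731,-.1898,.173];print("footx",d[:2]@[.6,-.8],"y",d[:2]@[.8,.6],"tipz",d[2],s["force"])
p,_=vision.capture("scene");cv2.imwrite("pics/s3.png",cv2.resize(p[150:250,180:300,::-1],None,fx=5,fy=5,interpolation=2))
E
```

```text
footx 0.06993199374560898 y -0.0014748092955624292 tipz 0.06608316260021013 [0.51856282 0.78946492 0.0089671 ]
```

View pics/s3.png

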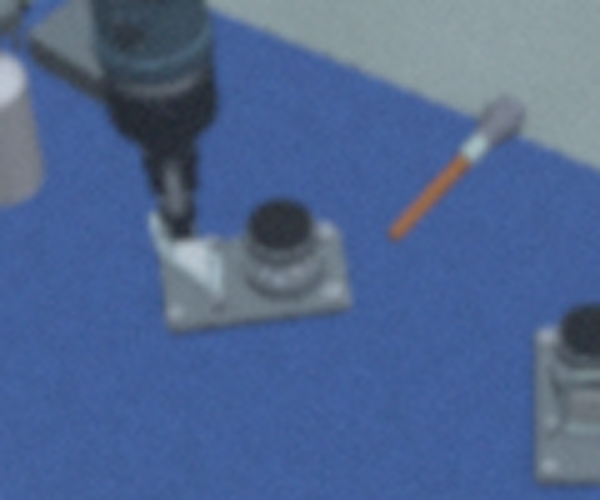

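The finger at crop (175,230) is behind the tag, which is leaning over about half-way. I continue the arc.

Request:
send_rows:
  rows:
    - [-0.008, 0, 0.007, 0, 0, 0]
    - [-0.0155, 0, 0.0135, 0, 0, 0]
    - [-0.021, 0, 0.022, 0, 0, 0]
    - [-0.0265, 0, 0.0315, 0, 0, 0]
    - [-0.0285, 0, 0.038, 0, 0, 0]
    - [-0.0305, 0, 0.045, 0, 0, 0]
    - [-0.0315, 0, 0.05, 0, 0, 0]
    - [-0.032, 0, 0.0535, 0, 0, 0]
    - [-0.032, 0, 0.056, 0, 0, 0]
    - [-0.032, 0, 0.056, 0, 0, 0]
    - [-0.032, 0, 0.056, 0, 0, 0]

```text
clock: 10.75
tcp_pos: [0.5289, -0.2662, 0.1967]
orientation: [3.141, -0.001, 2.213]
force: [-6.5, 4.6, 17.7]
opening: -0.003
gripper_force: 8.4
```

Request:
send_rows:
  rows:
    - [0, 0, -0.02, 0, 0, 0]
    - [0, 0, -0.08, 0, 0, 0]
    - [0, 0, -0.14, 0, 0, 0]
    - [0, 0, -0.2, 0, 0, 0]
    - [0.2, -0.1, -0.25, 0, 0, 0]
    - [0.2, -0.1, -0.25, 0, 0, 0]
    - [0.3, 0.1, -0.25, 0, 0, 0]
    - [0.3, 0.1, -0.25, 0, 0, 0]
    - [0.3, 0.1, -0.25, 0, 0, 0]
    - [0.3, 0.1, -0.25, 0, 0, 0]
    - [0.3, 0.1, -0.25, 0, 0, 0]
    - [0.3, 0.1, -0.25, 0, 0, 0]

```text
clock: 11.95
tcp_pos: [0.449, -0.0254, 0.3957]
orientation: [3.14, 0.001, 2.216]
force: [-0.4, -0.8, -0.4]
opening: 0.002
gripper_force: 0.0
```

```bash
python3 - <<'E'
from h import *
print(bot.get_state()["force"])
a=vision.capture("scene")[0][150:300,180:380,::-1];b=vision.capture("top")[0][130:280,160:400,::-1]
cv2.imwrite("pics/s4.png",cv2.resize(np.hstack([a,b]),None,fx=1.8,fy=1.8,interpolation=2))
E
```

```text
[-0.43615953 -0.80303149 -0.378231  ]
```

View pics/s4.png

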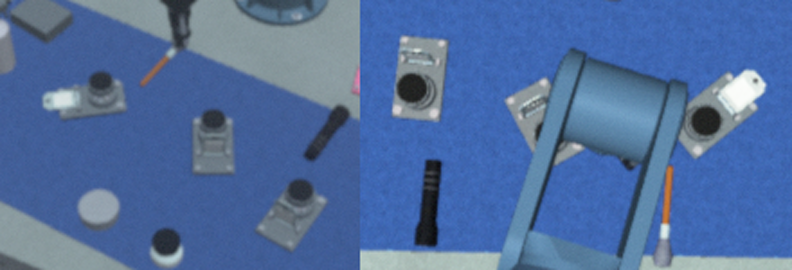

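The right foot's tag lies flat at crop (740,90) and (62,100). The other two tags stand up, the feet are where they were, and the gripper is clear of everything.

```bash
python3 -c "
from cell import bot
print(bot.sign_off())"
```

```text
the job is handed in; nothing more can be done
None
```

The softest spring was in the right-hand foot as seen from the top camera (about 0.44 N/mm, against 1.0 and 1.3 N/mm for the others); I pushed its tag fully down, left the other two tags standing, and handed the job in without seeing the verdict.

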